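# Latch the upright instrument case

### The arm

A 6-joint arm with a two-finger parallel gripper is mounted at the origin on the work surface. World frame = base frame: x ahead of the robot, y to its left, z up, the work surface at z = 0. Lengths are in m, angles in degrees, forces in N, time in s.
With the tool pointing down it reaches from about 0.375 to 0.925 m from the base axis. Payload 5.7 kg.
Tool frame: the origin (TCP) lies at the very end of the fingers, on their centre line; the grasp point (between the pads) lies 19 mm behind it; z points along the fingers, y is the direction in which the jaws open and shut (so a half turn about z gives the same grasp; the last joint's range is limited). The gripper opens to 88 mm and grips with 3 to 60 N. Pads are 20 mm wide; open, the fingers measure 115 mm over their backs; the gripper's body (75 mm by 178 mm) begins 61 mm behind the grasp point.
Start: joints at [60.671, 20.558, 86.54, -0, 72.909, -6.595], TCP at [0.232, 0.553, 0.223] pointing down, gripper open.
Joint ranges: [-170.27, 170.27], [-57.76, 135], [12.27, 136.19], [-55.21, 235.2], [11.17, 155.16], [-170.74, 170.74]. Speed limits (degrees/s): [136.94, 136.94, 180, 180, 180, 180].

### API

Orientations are given as a 3x3 rotation matrix whose columns are the frame's x, y, z axes.
In Python, from bench import read_state, read_camera, camera_info, hand_in gives the robot as it stands. The module is installed in compiled form; this text tells all that it offers.
- The arm moves only by the shell command python3 -m inch 'ROWS' [FORCE]. ROWS is JSON, a list of rows, each a list of 7 numbers: the closure in counts, from 0 (fully open) to 255 (shut), then the shift along the tool's x, y, z in units of 50 mm (1.0 is 50 mm), then the turn, a rotation vector about the tool's x, y, z in units of 6 degrees (1.0 is 6 degrees). In form: [[jaw, dx, dy, dz, rx, ry, rz], ...]. A call has exactly 10 rows; each row shifts and turns the commanded pose from where the row before left it, along the tool's axes as they then stand; what a row does not reach is not made up. A row lasts 1/10 s, in which the tool goes at most 50 mm and 8.59 degrees, less where a joint would pass 70% of its speed; a pose out of reach is approached as far as the arm can. A call is refused whole if a number of a shift passes 1 or a number of a turn 1, either way. A call with a gripper value outside its range is refused whole. The fingers move at their own pace and stop on an object; FORCE is the grip in N (left out, the last holds). Time passes only in rows, so rows that do not move let the fingers close, or fill a call up. It gives the time, the measured TCP pose, the force and the opening at its end, in the units of the state.
- read_state(): the state, without advancing time (a new reading comes with each control period).
- read_camera(name): name is "scene" or "top" or "wrist"; returns (picture, depth): 384x512x3 uint8, blue, green, red; 384x512 float32, m along the optical axis (not along the pixel's ray), 0 where there is no reading.
- camera_info(name): a dict with "fx", "fy", "cx", "cy" (pixels), "world_from_camera" (4x4, takes a point from camera to world coordinates); the wrist camera has in their place "tool_from_camera" (4x4, takes a point from camera to tool coordinates, whose origin is the TCP and whose axes are the flange's). Camera axes: x right, y down, z forward; pixel columns grow to the right and rows downward; lengths in m; the calibration is good to about 2 mm. A picture is of the moment at which its call begins: read the wrist's pose just before it. camera_info takes no time and is no camera call.
- hand_in(): hands the job in, once; it reports no verdict.
The state is a dict: "time": time; "joint_pos": joint angles; "qvel": joint speeds; "joint_efforts": joint torques, N m; "tcp_pos": TCP position; "tcp_rot": TCP orientation; "contact_force": force on the tool from outside, world axes, zero at the start; "ft_torque": the same for the moment, N m; "gripper_width": finger opening in m.
Only numpy, scipy, OpenCV 4.12 (cv2) and the standard library are available. Lean on these libraries where they do the work, as an engineer would, in place of code of your own. Each camera call takes 0.05 s, during which the arm holds its last target. There are 200 camera calls.

### The job

The instrument case that stands on edge in its cradle has its draw latch open on top: bring the wire loop over the keeper, drop its crossbar into the keeper's slot behind the hook, let go, then press the lever down flat, over centre, so that the latch locks with the loop held under the hook. Work gently by feel: never force the loop or the fingers hard against the keeper or cover, do not lean hard on the lever, and leave the other things on the bench where they are.

Things in the scene. Friction and masses are not known exactly. Their poses are not given: they have to be found in the camera images.
- case: Dark green hard case standing on its hinge edge in a fixed grey cradle 150 x 240 x 10 mm. Origin: centre of the cradle's underside, on the bench; x runs across the parting line from the fixed lever half (-x) to the cover half (+x), y along the 220 mm case, z up. Each half is 56 mm thick (6 to 62 mm either side of the origin); the flat top is 160 mm up. The steel draw latch is on top, in the plane y = 0.
- cover (a joint): Cover half, hinged at its foot on a 12 mm springy seal: 0 as it stands off before latching, grows as the latch draws it in (at the latch 1.6 mm per 0.01 rad, about 7 N per mm). It cannot be closed by hand; the latch draws it in by 1 to 10 mm.
- pivot (a point): Hinge axis (along case y) of the latch lever, 10 mm above the case top, 23 mm to -x of the case origin. Axes as the case. The loop's pin on the lever is 20 mm from here, at angle (pi + 0.14 - joint lever) measured from case +x towards up. A loose gauge block lies on the case top about 90 mm to +y of it.
- lever (a joint): Lever angle: 0 flat (pointing to case -x, locked), pi/2 upright, larger leaning to the keeper; range 0 to 2.35, starts near 2; light friction keeps it where it is left. It follows when the loop is moved (1 to 3 N). With the bar in the slot it stands at 0.7 to 1.8; pressed from there it resists with up to about 15 N at the tip, passes centre near 0.2 and then snaps flat by itself.
- lever_tip (a point): Free end of the lever, 57 mm from the pivot, mid-width and mid-thickness. The lever is a flat steel plate 18 mm wide along case y and 3 mm thick, its mid-plane through the pivot axis; when flat its top face is 11.5 mm above the case top and its last 18 mm overhang the case edge.
- loop (a joint): Angle of the loop against the lever: the loop points from its pin at (joint loop - joint lever) above case +x, so a difference of 0 = level towards the keeper, pi/2 = straight up. Starts within 0.4 rad of straight up; slight friction holds it there, but let go when leaning further it falls.
- loop_bar (a point): Middle of the loop's crossbar. The loop is a 50 g U of 6 mm round steel wire straddling the lever: crossbar along case y, 40 mm wide outside, 28 mm inside, its centre line 60 mm from the loop's pin. It can be pinched across the two outer ends of the crossbar (fingers closing along case y, one either side of the keeper), and turns between the pads as it is swung.
- keeper_spot (a point): Fixed mark on the case top: the seat, where the hooked crossbar's centre line lies under the hook if the keeper is screwed down mid-way. Axes as the case. The real keeper sits up to 4 mm from that along case x, either way; this shift is not in any reading and must be felt or seen. In the slot, the bar's centre is 6 mm above this height; drawn tight, 6 to 8 mm.
- slot_spot (a point): Middle of the slot mouth, 5 mm to +x of keeper_spot and 15 mm above it (same unknown shift). The keeper in case x from its true seat, heights over the case top: foot plate -11 to 17 mm, 3 high, 26 wide; hook post -9 to -3 with a lip over it -9 to 1, heights 11 to 15; guard wall 9 to 13, 21 high; these 18 mm wide. The 6 mm bar drops between lip and guard, 8 mm apart, then goes back under the lip.

How it is judged (in metres and radians):
On the way, in this order (a step that is already met when the one before it is completed fails the run):
1. the loop's crossbar is down in the keeper's slot behind the hook while the lever is still raised (z of loop_bar in the frame of keeper_spot below 0.01 m and x of loop_bar in the frame of keeper_spot between -0.0055 and 0.0115 m and value of joint lever above 0.6 rad), for 0.2 s.
2. the lever is pressed flat with the loop hooked (value of joint lever below 0.06 rad and x of loop_bar in the frame of keeper_spot above -0.012 m and z of loop_bar in the frame of keeper_spot below 0.0115 m and value of joint cover above 0.004 rad), for 0.2 s.
At the end, for the whole second after the job is handed in: the lever lies flat (within 0.06 rad) and at rest, with the loop's crossbar under the keeper's hook (below 11.5 mm over the case top, no more than 12 mm short of the keeper mark) and the cover drawn in against its seal by the latch (at least 0.6 mm) (all of step 2 and linear speed of lever below 0.02 m/s); the robot touches nothing.
It fails at once if the held loop, or the fingers, pressed on the keeper or cover with more than 35 N ((contact force between cover and anything else above 35 N and contact force between the fingers and loop above 2 N) or contact force between the fingers and cover above 35 N).
It fails at once if the lever pushed with more than 40 N (contact force between the fingers and lever above 40 N and contact force between the fingers and loop below 2 N).
It fails at once if another thing on the bench shifted by more than 25 mm (distance of any of gauge_block, micrometer, fixture_part, vee_block, caliper, master_ring, small_case from where it was at the start of the episode above 0.025 m).
It also fails if it takes over 64 s, if anything falls off the work surface, if the arm or the gripper's body presses on something with over 40 N, if the wrist force passes 120 N, or if a joint passes its speed limit or range.

## Working session

There is one attempt and no reset: what is moved stays moved. The work goes in short steps, Python scripts to look and compute and a shell command to move; the robot and the scene stay as the last step left them, time stands still between calls to the robot, and variables do not carry over. Pictures are saved under pics/ and viewed, about 8 in all and at most 12, crops included, and the job is handed in when it is done.

```bash
mkdir -p pics; cat > h.py <<'E'
import numpy as np,cv2
from bench import *
def snap(name,fn=None,crop=None,scale=1):
    s=read_state(); p,d=read_camera(name); ci=camera_info(name)
    if 'world_from_camera' in ci: T=np.array(ci['world_from_camera'])
    else:
        W=np.eye(4);W[:3,:3]=s['tcp_rot'];W[:3,3]=s['tcp_pos'];T=W@np.array(ci['tool_from_camera'])
    if fn:
        q=p
        if crop: a,b,c,e=crop; q=p[b:e,a:c]
        cv2.imwrite('pics/'+fn,cv2.resize(q,None,fx=scale,fy=scale,interpolation=cv2.INTER_CUBIC))
    v,u=np.mgrid[:384,:512]
    P=np.stack([(u-ci['cx'])/ci['fx']*d,(v-ci['cy'])/ci['fy']*d,d,np.ones_like(d)],-1)@T.T
    return p,d,P[...,:3],T,ci
E
python3 - <<'E'
from h import *
s=read_state();print(s)
r=[snap(n) for n in("scene","top")]
cv2.imwrite('pics/a.png',cv2.resize(np.vstack([r[0][0],r[1][0]]),(400*1,600)))
cv2.imwrite('pics/top.png',cv2.resize(r[1][0],(800,600)));cv2.imwrite('pics/scene.png',cv2.resize(r[0][0],(800,600)))
for n,x in zip("st",r): np.savez(n+'.npz',P=x[2],p=x[0]);print(x[3])
E
```

```text
{'time': 0.0, 'joint_pos': array([ 6.06691417e+01,  2.05968450e+01,  8.65984528e+01,  4.95587639e-04,
        7.29079690e+01, -6.59380582e+00]), 'qvel': array([ 0.04422992,  0.00030757,  0.01803383,  0.06628472, -0.08255143,
       -0.02310982]), 'joint_efforts': array([ 2.76700615e-03, -5.15367186e+01, -2.70735258e+01,  6.79479260e-02,
        3.46460589e-02, -1.27181765e-04]), 'tcp_pos': array([0.23155896, 0.55277412, 0.22182447]), 'tcp_rot': array([[-9.22287255e-01,  3.86504110e-01, -8.90090647e-04],
       [ 3.86505075e-01,  9.22285948e-01, -1.56724538e-03],
       [ 2.15171317e-04, -1.78947499e-03, -9.99998376e-01]]), 'contact_force': array([-0.27384803,  0.96913757,  0.37876006]), 'ft_torque': array([-0.00265351, -0.01924808, -0.02282897]), 'gripper_width': 0.08787570162556835}
[[-0.10697946  0.5976084  -0.79461915  1.04488464]
 [ 0.9942556   0.06698917 -0.08347601  0.11001343]
 [ 0.00334492 -0.79898476 -0.60134196  0.51235541]
 [ 0.          0.          0.          1.        ]]
[[-0.1432758  -0.96692312  0.2110254   0.3837115 ]
 [-0.98968142  0.14033627 -0.02892079  0.03910008]
 [-0.00165033 -0.21299156 -0.97705264  0.77030583]
 [ 0.          0.          0.          1.        ]]
```

View pics/top.png

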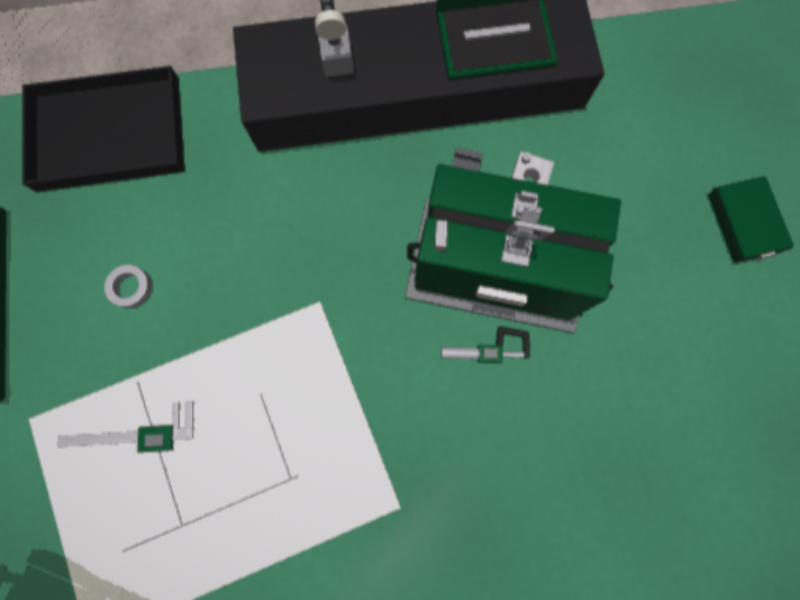

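View pics/scene.png

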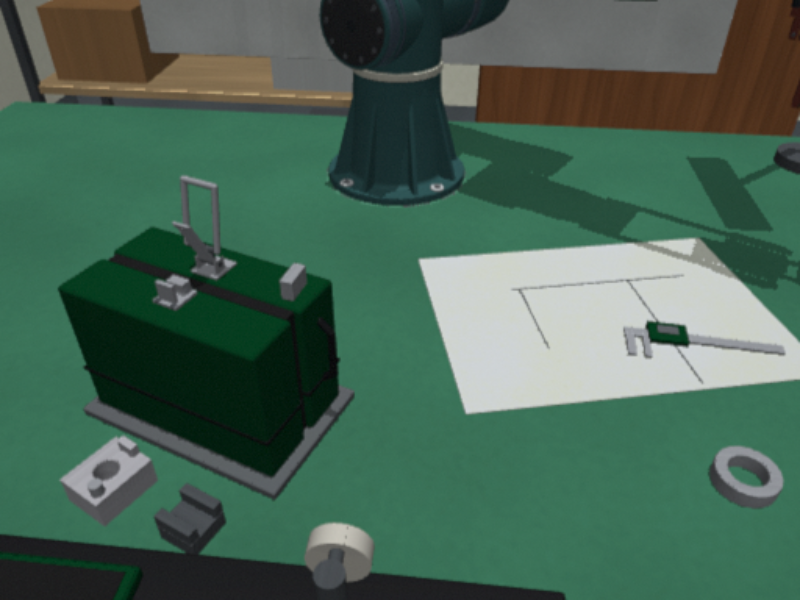

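The top view shows the case at about (518,238) with its lever half towards the robot, the latch plate at (518,250), the loop bar at (535,230), the keeper at (526,205) and the gauge block at (441,234). The scene view shows the loop nearly upright, with its bar at (198,182), and the keeper at (175,290).

```bash
python3 - <<'E'
from h import *
t=np.load('t.npz');P=t['P'];p=t['p'].astype(int)
box=np.zeros(P.shape[:2],bool);box[90:215,255:405]=1
m=box&(abs(P[...,2]-.16)<.006)
X=P[m][:,:2];print(m.sum(),np.median(P[m][:,2]))
(c,s,a)=cv2.minAreaRect((X*1000).astype(np.float32));print(c,s,a)
# robust: line edges via percentile along axes
for deg in np.arange(-14,0,1.):
    th=np.radians(deg);ux=np.array([np.cos(th),np.sin(th)]);uy=np.array([-ux[1],ux[0]])
    x=X@ux;y=X@uy;print(deg,np.percentile(x,[.5,99.5]).round(4),np.percentile(y,[.5,99.5]).round(4),round(np.ptp(np.percentile(x,[.5,99.5])),4),round(np.ptp(np.percentile(y,[.5,99.5])),4))
for n in 'ts':
    t=np.load(n+'.npz');P=t['P']
    m=(P[...,2]>.172)&(P[...,2]<.3)&(P[...,0]>.3)&(P[...,0]<.7)&(abs(P[...,1]+.1)<.15)
    v,u=np.where(m);print(n);
    Q=P[m];o=np.argsort(-Q[:,2])
    for i in o[::max(1,len(o)//40)]:print(u[i],v[i],Q[i].round(4))
E
```

```text
7238 0.15914641891918413
(569.6759033203125, -123.38278198242188) (219.87709045410156, 124.46599578857422) 69.73128509521484
-14.0 [0.5137 0.6494] [-0.0916  0.1288] 0.1357 0.2205
-13.0 [0.5125 0.6512] [-0.1022  0.1192] 0.1387 0.2214
-12.0 [0.5111 0.6525] [-0.1126  0.1096] 0.1414 0.2222
-11.0 [0.5094 0.6538] [-0.1232  0.0998] 0.1444 0.223
-10.0 [0.5077 0.6549] [-0.1338  0.0898] 0.1473 0.2236
-9.0 [0.5059 0.6558] [-0.1445  0.0799] 0.1499 0.2244
-8.0 [0.5039 0.6565] [-0.155   0.0702] 0.1526 0.2252
-7.0 [0.5018 0.6571] [-0.1656  0.0606] 0.1553 0.2262
-6.0 [0.4996 0.6575] [-0.176   0.0509] 0.1579 0.227
-5.0 [0.4972 0.6576] [-0.1864  0.0413] 0.1604 0.2277
-4.0 [0.4944 0.6576] [-0.1966  0.0315] 0.1632 0.2281
-3.0 [0.4915 0.6574] [-0.2069  0.0218] 0.1659 0.2286
-2.0 [0.4885 0.657 ] [-0.2171  0.012 ] 0.1684 0.229
-1.0 [0.4854 0.6563] [-0.2271  0.0021] 0.1709 0.2292
t
336 143 [ 0.5466 -0.1047  0.2523]
339 144 [ 0.5447 -0.1093  0.2511]
352 146 [ 0.5389 -0.1285  0.2506]
343 144 [ 0.5442 -0.1156  0.2501]
331 142 [ 0.5501 -0.0982  0.2497]
351 147 [ 0.5381 -0.1273  0.2487]
332 145 [ 0.5456 -0.0992 
[... 1894 characters left out ...]
646 -0.1036  0.1966]
130 159 [ 0.5657 -0.1138  0.1932]
122 157 [ 0.5583 -0.1285  0.1909]
132 161 [ 0.5638 -0.1123  0.1888]
129 162 [ 0.5594 -0.1191  0.1839]
127 162 [ 0.5556 -0.1239  0.1811]
189 176 [ 0.5793 -0.0278  0.1804]
188 172 [ 0.5695 -0.0315  0.1802]
189 169 [ 0.5617 -0.032   0.1799]
187 169 [ 0.5615 -0.0349  0.1796]
188 180 [ 0.5871 -0.0275  0.1792]
186 182 [ 0.5911 -0.0294  0.1785]
193 174 [ 0.5694 -0.0247  0.1773]
116 178 [ 0.5893 -0.1285  0.1761]
190 179 [ 0.5793 -0.0269  0.1755]
117 178 [ 0.5876 -0.128   0.175 ]
194 174 [ 0.5655 -0.0244  0.1746]
132 166 [ 0.5548 -0.118   0.1741]
112 186 [ 0.6047 -0.1288  0.1736]
118 183 [ 0.5961 -0.1238  0.1729]
103 187 [ 0.6066 -0.141   0.1723]
```

```bash
python3 -m inch '[[0,-0.3,-0.27,-0.4,0,0,0],[0,-0.6,-0.54,-0.4,0,0,0],[0,-0.6,-0.54,-0.4,0,0,0],[0,-0.6,-0.54,-0.4,0,0,0],[0,-0.6,-0.54,-0.4,0,0,0],[0,-0.6,-0.54,0,0,0,0],[0,-0.6,-0.54,0,0,0,0],[0,-0.6,-0.54,0,0,0,0],[0,-0.6,-0.54,0,0,0,0],[0,-0.6,-0.54,0,0,0,0]]' 15
python3 -m inch '[[0,-0.6,-0.54,0,0,0,0],[0,-0.6,-0.54,0,0,0,0],[0,-0.6,-0.54,0,0,0,0],[0,-0.6,-0.54,0,0,0,0],[0,-0.6,-0.54,0,0,0,0],[0,-0.6,-0.54,0,0,0,0],[0,-0.6,-0.54,0,0,0,0],[0,-0.6,-0.54,0,0,0,0],[0,-0.3,-0.27,0,0,0,-0.4],[0,0,0,0,0,0,0]]'
cat >> h.py <<'E'
C=np.array([.5697,-.1234,0]);th=np.radians(-20.3)
R=np.array([[np.cos(th),-np.sin(th),0],[np.sin(th),np.cos(th),0],[0,0,1]])
def cf(P): return (P-C)@R   # world->case
def units(x,y,z,s=None):
    "tool-axis shift (50 mm units) to bring TCP to case point"
    s=s or read_state(); w=R@np.array([x,y,z])+C
    return (s['tcp_rot'].T@(w-s['tcp_pos'])/.05).round(3)
E
python3 - <<'E'
from h import *
s=read_state();print(s['time'],cf(s['tcp_pos']),s['tcp_rot'].round(3),s['joint_pos'].round(1))
p,d,P,T,ci=snap('wrist','w1.png',scale=1.5);np.savez('w.npz',P=P,p=p);print(np.array(ci['tool_from_camera']).round(3))
E
```

```text
time: 1.1
tcp_pos: [0.3957, 0.205, 0.3225]
tcp_rot: [[-0.922, 0.386, -0.0], [0.386, 0.922, -0.0], [0.0, -0.0, -1.0]]
contact_force: [0.5, 0.5, -0.2]
gripper_width: 0.0875
time: 2.1
tcp_pos: [0.5429, -0.1061, 0.3218]
tcp_rot: [[-0.937, 0.35, -0.001], [0.35, 0.937, -0.001], [0.001, -0.001, -1.0]]
contact_force: [0.1, 0.5, 0.2]
gripper_width: 0.088
2.1 [-0.03118003  0.00691559  0.32184606] [[-0.937  0.35  -0.001]
 [ 0.35   0.937 -0.001]
 [ 0.001 -0.001 -1.   ]] [-18.2  12.4  84.1  -0.   83.6 -87.7]
[[ 0.001 -0.954 -0.298  0.082]
 [ 1.     0.001  0.     0.001]
 [ 0.    -0.298  0.954 -0.163]
 [ 0.     0.     0.     1.   ]]
```

View pics/w1.png

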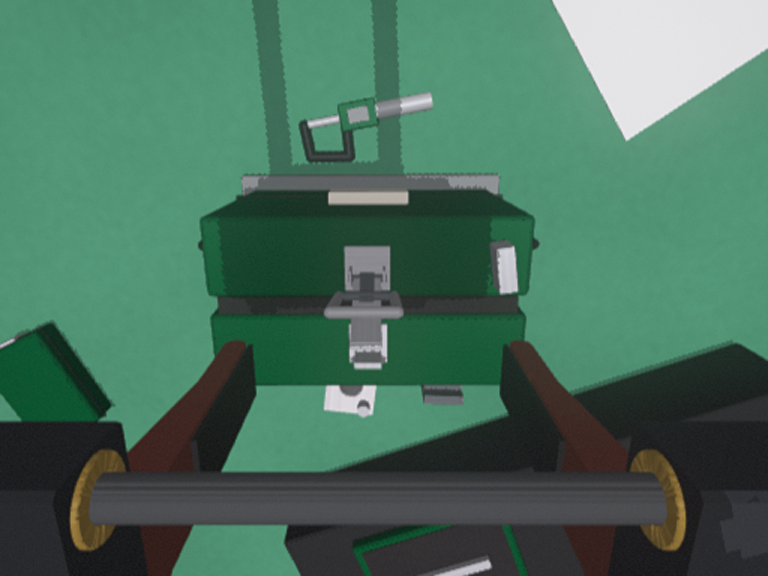

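The wrist view shows the loop bar at about (364,305), the lever and its plate at (368,270), the keeper at (368,350), and the gauge block at (507,270). The case is square to the tool.

```bash
python3 - <<'E'
from h import *
w=np.load('w.npz');P=w['P'];p=w['p'].astype(int)
c=cf(P)*1000
top=(abs(c[...,2]-160)<4)&(abs(c[...,0])<90)&(abs(c[...,1])<130)
v,u=np.where(top);print(len(v),np.median(c[top][:,2]))
w8=R.T[:2,:2]
(cc,ss,a)=cv2.minAreaRect((P[top][:,:2]*1000).astype(np.float32));print(cc,ss,a)
print('case x,y pct',np.percentile(c[top],[.3,99.7],axis=0).round(1))
b=(c[...,2]>236)&(abs(c[...,0])<60)&(abs(c[...,1])<40)
print('bar',b.sum(),np.percentile(c[b],[2,50,98],axis=0).round(1))
L=(c[...,2]>200)&(c[...,2]<236)&(abs(c[...,1])<12)&(abs(c[...,0])<60);print('lever',np.percentile(c[L],[2,50,98],axis=0).round(1))
for col in (238,245,251):
  print(col);
  for r in range(205,250): 
    if 0<c[r,col,0]<70: print(r,c[r,col].round(1),p[r,col].sum())
E
```

```text
20574 160.61078335500224
(572.2720336914062, -123.70100402832031) (220.20567321777344, 124.04315948486328) 69.82532501220703
case x,y pct [[ -59.  -107.5  156.7]
 [  63.5  108.7  163.7]]
bar 18266 [[-59.8 -39.  252.1]
 [-56.3 -17.9 418.9]
 [-23.7  37.6 426.4]]
lever [[ -5.5  -8.  206.2]
 [ -0.3   0.3 217.2]
 [  6.    8.8 224.6]]
238
224 [ 2.0e-01 -4.0e+00  2.2e+02] 346
225 [  1.2  -4.  219.7] 346
226 [  1.1  -3.9 222. ] 342
227 [  1.7  -3.9 222.8] 355
228 [  3.  -4. 222.] 423
229 [  3.   -3.9 224.1] 394
230 [  3.8  -3.9 224.2] 447
231 [  4.7  -3.9 224.4] 539
232 [  6.6  -4.  222.2] 539
233 [ 34.1  -6.7 164.4] 550
234 [ 35.1  -6.7 164.6] 447
235 [ 35.7  -6.6 165.7] 300
236 [ 35.1  -6.5 169.5] 263
237 [ 35.1  -6.4 171.8] 257
238 [ 35.4  -6.3 173.6] 264
239 [ 35.6  -6.2 175.6] 266
240 [ 34.7  -6.1 179.7] 265
241 [ 34.6  -6.  182.1] 339
242 [ 36.   -6.  181.5] 531
243 [ 36.9  -6.  181.8] 596
244 [ 37.4  -6.  183. ] 596
245 [ 39.6  -6.1 181. ] 474
246 [ 50.5  -7.  161.5] 291
247 [ 51.8  -7.  161.2] 190
248 [ 53.3  -7.1 160.6] 184
249 [ 53.7  -7.  162.1] 188
245
223 [  0.5   1.9 217.2] 344
[... 757 characters left out ...]

225 [  1.1   7.1 220. ] 338
226 [  1.9   7.1 220.2] 336
227 [  1.8   7.1 222.6] 349
228 [  2.6   7.1 222.8] 411
229 [  3.3   7.1 223.4] 397
230 [  3.3   7.1 225.6] 521
231 [  4.7   7.1 224.4] 574
232 [  6.4   7.1 222.8] 539
233 [ 34.    6.9 164.6] 569
234 [ 34.8   6.9 165.4] 451
235 [ 35.    6.9 167.2] 300
236 [ 35.9   6.9 167.9] 270
237 [ 35.    6.9 172.1] 274
238 [ 34.5   6.9 175.5] 270
239 [ 35.2   6.9 176.4] 272
240 [ 36.    6.9 177. ] 270
241 [ 34.8   6.9 181.8] 342
242 [ 35.5   6.9 182.5] 538
243 [ 37.    6.9 181.7] 608
244 [ 37.9   6.9 182.1] 600
245 [ 48.7   6.9 162.7] 481
246 [ 50.4   6.8 161.8] 294
247 [ 51.9   6.8 161.1] 189
248 [ 52.7   6.8 161.9] 182
249 [ 54.7   6.8 160.2] 182
```

```bash
sed -i 's/^C=.*;th=.*/C=np.array([.5723,-.1237,0]);th=np.radians(-20.2)/' h.py; python3 - <<'E'
from h import *
w=np.load('w.npz');P=w['P']
c=cf(P)*1000
b=(c[...,2]>243)&(c[...,2]<262)&(abs(c[...,0])<60)&(abs(c[...,1])<40)
v,u=np.where(b);B=c[b]
print('bar',b.sum(),np.percentile(B,[2,50,98],axis=0).round(1),u.min(),u.max(),v.min(),v.max())
for col in (225,242,255,262):
  for r in np.where(b[:,col])[0]: print(col,r,c[r,col].round(1))
s=read_state();print(cf(s['tcp_pos']))
E
```

```text
bar 424 [[-31.2 -18.5 246.6]
 [-29.2   0.  251.3]
 [-25.9  18.5 252.9]] 216 268 203 211
225 204 [-31.1 -12.7 249.5]
225 205 [-30.5 -12.6 250. ]
225 206 [-30.  -12.6 250.8]
225 207 [-29.4 -12.6 251.3]
225 208 [-28.9 -12.5 252. ]
225 209 [-28.  -12.6 251.9]
225 210 [-27.4 -12.6 252.3]
225 211 [-25.9 -12.7 250.4]
242 204 [-31.   -0.  249.5]
242 205 [-30.6   0.  250.5]
242 206 [-30.2   0.  251.4]
242 207 [-29.6   0.  251.9]
242 208 [-28.9   0.  252.3]
242 209 [-28.    0.  251.9]
242 210 [-27.3   0.  252.1]
242 211 [-26.1  -0.  251.2]
255 204 [-31.4   9.6 250.6]
255 205 [-30.4   9.6 249.8]
255 206 [-30.2   9.6 251.4]
255 207 [-29.3   9.6 251.3]
255 208 [-28.8   9.6 252. ]
255 209 [-28.    9.6 252. ]
255 210 [-27.1   9.6 251.7]
255 211 [-25.7   9.6 250. ]
262 203 [-29.5  15.1 243.1]
262 204 [-31.5  14.8 250.7]
262 205 [-30.4  14.8 250.1]
262 206 [-30.   14.8 250.9]
262 207 [-29.5  14.8 251.7]
262 208 [-28.6  14.8 251.6]
262 209 [-28.   14.8 252. ]
262 210 [-27.2  14.8 252. ]
262 211 [-26.   14.8 250.9]
[-0.03512728  0.00769425  0.32188042]
```

```bash
python3 -m inch '[[0,-0.066,-0.077,0,0,0,0],[0,-0.066,-0.077,0.1,0,0,0],[0,0,0,0.3,0,0,0],[0,0,0,0.4,0,0,0],[0,0,0,0.4,0,0,0],[0,0,0,0.24,0,0,0],[0,0,0,0.1,0,0,0],[0,0,0,0,0,0,0],[60,0,0,0,0,0,0],[100,0,0,0,0,0,0]]' 12
python3 -m inch '[[120,0,0,0,0,0,0],[130,0,0,0,0,0,0],[140,0,0,0,0,0,0],[160,0,0,0,0,0,0],[170,0,0,0,0,0,0],[170,0,0,0,0,0,0],[170,0,0,0,0,0,0],[170,0,0,0,0,0,0],[170,0,0,0,0,0,0],[170,0,0,0,0,0,0]]'
python3 - <<'E'
from h import *
s=read_state();print(cf(s['tcp_pos']),s['contact_force'],s['gripper_width'])
p,d,P,T,ci=snap('wrist','w2.png',scale=1.5)
E
```

```text
time: 3.15
tcp_pos: [0.5463, -0.1133, 0.2466]
tcp_rot: [[-0.938, 0.347, 0.002], [0.347, 0.938, -0.001], [-0.002, -0.0, -1.0]]
contact_force: [-0.1, -0.3, -0.6]
gripper_width: 0.0751
time: 4.15
tcp_pos: [0.5454, -0.1139, 0.2458]
tcp_rot: [[-0.938, 0.348, -0.0], [0.348, 0.938, -0.002], [-0.0, -0.002, -1.0]]
contact_force: [-1.5, -4.6, 2.7]
gripper_width: 0.0392
[-2.86222926e-02 -7.77029416e-05  2.45826908e-01] [-1.46085494 -4.62141785  2.68146237] 0.03920880320705572
```

View pics/w2.png

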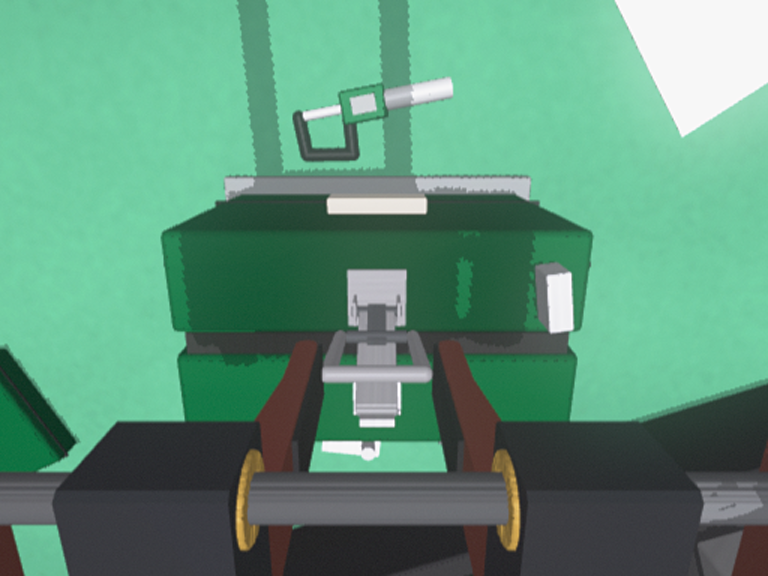

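The grip holds, with the bar seated in the fingertips at (376,375) and nothing else touched. Next I swing the loop about its pin.

```bash
python3 -m inch '[[170,-0.052,0,-0.006,0,0,0],[170,-0.052,0,-0.006,0,0,0],[170,-0.052,0,-0.006,0,0,0],[170,-0.052,0,-0.004,0,0,0],[170,-0.052,0,0.001,0,0,0],[170,-0.052,0,0.003,0,0,0],[170,-0.052,0,0.004,0,0,0],[170,-0.052,0,0.006,0,0,0],[170,0,0,0,0,0,0],[170,0,0,0,0,0,0]]'
python3 - <<'E'
from h import *
s=read_state();print(cf(s['tcp_pos']),s['contact_force'],s['gripper_width'])
E
```

```text
time: 5.2
tcp_pos: [0.5649, -0.1211, 0.2459]
tcp_rot: [[-0.938, 0.348, -0.001], [0.348, 0.938, -0.001], [0.0, -0.001, -1.0]]
contact_force: [-1.8, -4.6, -0.1]
gripper_width: 0.0386
[-7.88190716e-03 -1.39294504e-04  2.45862016e-01] [-1.79269807 -4.63023108 -0.12030204] 0.03864542927708666
```

```bash
python3 -m inch '[[170,-0.051,0,0.009,0,0,0],[170,-0.051,0,0.012,0,0,0],[170,-0.05,0,0.014,0,0,0],[170,-0.05,0,0.017,0,0,0],[170,-0.049,0,0.018,0,0,0],[170,-0.048,0,0.02,0,0,0],[170,-0.048,0,0.022,0,0,0],[170,-0.047,0,0.024,0,0,0],[170,0,0,0,0,0,0],[170,0,0,0,0,0,0]]'
python3 - <<'E'
from h import *
s=read_state();print(cf(s['tcp_pos']),s['contact_force'],s['gripper_width'])
p,d,P,T,ci=snap('wrist','w3.png',crop=(150,130,350,320),scale=3)
np.savez('w3.npz',P=P)
E
```

```text
time: 6.2
tcp_pos: [0.5835, -0.128, 0.2391]
tcp_rot: [[-0.938, 0.348, -0.0], [0.348, 0.938, -0.001], [-0.0, -0.001, -1.0]]
contact_force: [-1.6, -4.4, 0.7]
gripper_width: 0.0391
[ 1.20241727e-02 -1.46205293e-04  2.39128746e-01] [-1.63249057 -4.36977511  0.74606981] 0.03914734973924967
```

View pics/w3.png

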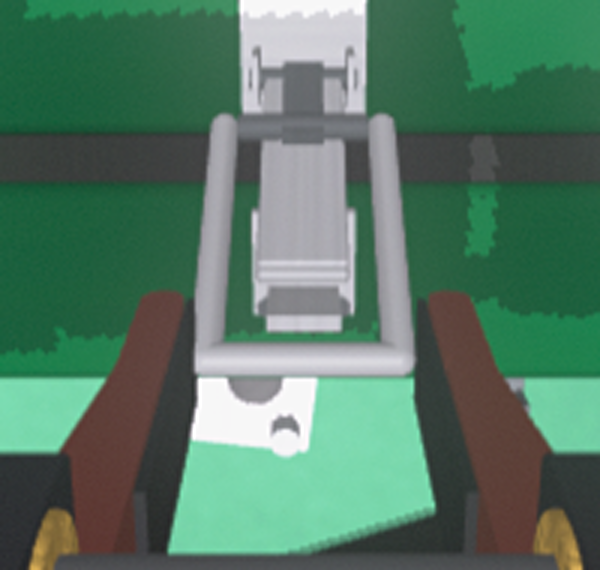

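The view shows the crossbar at (305,360) between the pads, the loop leaning over, and the lever still raised with its tip at (303,268).

```bash
python3 -m inch '[[170,-0.042,0,0.025,0,0,0],[170,-0.042,0,0.028,0,0,0],[170,-0.042,0,0.031,0,0,0],[170,-0.042,0,0.034,0,0,0],[170,-0.042,0,0.037,0,0,0],[170,-0.042,0,0.039,0,0,0],[170,-0.042,0,0.042,0,0,0],[170,-0.04,0,0.045,0,0,0],[170,0,0,0,0,0,0],[170,0,0,0,0,0,0]]'
python3 - <<'E'
from h import *
s=read_state();print(cf(s['tcp_pos']),s['contact_force'],s['gripper_width'])
E
```

```text
time: 7.25
tcp_pos: [0.5994, -0.1339, 0.2251]
tcp_rot: [[-0.938, 0.348, -0.0], [0.348, 0.938, -0.001], [-0.0, -0.001, -1.0]]
contact_force: [-1.8, -5.4, -0.1]
gripper_width: 0.0387
[ 2.89070082e-02 -2.03989600e-04  2.25103335e-01] [-1.78606091 -5.44259264 -0.14134985] 0.0387023258687231
```

```bash
python3 -m inch '[[170,0,0,0.06,0,0,0],[170,0,0,0.08,0,0,0],[170,0,0,0.08,0,0,0],[170,0,0,0.08,0,0,0],[170,0,0,0.08,0,0,0],[170,0,0,0.08,0,0,0],[170,0,0,0.08,0,0,0],[170,0,0,0.06,0,0,0],[170,0,0,0,0,0,0],[170,0,0,0,0,0,0]]'
python3 - <<'E'
from h import *
s=read_state();print(cf(s['tcp_pos']),s['contact_force'],s['gripper_width'])
p,d,P,T,ci=snap('wrist','w4.png',crop=(150,130,350,320),scale=3)
np.savez('w4.npz',P=P);c=cf(P)*1000
for col in range(225,270,6):
  print(col,[(r,*c[r,col].round(1)) for r in range(200,275,1) if 15<c[r,col,0]<50 and abs(c[r,col,1])<18][::2])
E
```

```text
time: 8.25
tcp_pos: [0.5997, -0.1341, 0.1953]
tcp_rot: [[-0.938, 0.348, 0.001], [0.348, 0.938, -0.002], [-0.001, -0.002, -1.0]]
contact_force: [-1.2, -5.1, 1.1]
gripper_width: 0.0394
[ 0.02931238 -0.00034719  0.19526513] [-1.24575219 -5.10410456  1.06566003] 0.039407203941129634
225 [(200, np.float64(15.9), np.float64(-16.1), np.float64(160.5)), (202, np.float64(17.6), np.float64(-16.2), np.float64(159.5)), (204, np.float64(18.3), np.float64(-16.1), np.float64(161.3)), (206, np.float64(19.7), np.float64(-16.2), np.float64(161.0)), (208, np.float64(21.1), np.float64(-16.2), np.float64(160.8)), (210, np.float64(22.4), np.float64(-16.3), np.float64(160.8)), (212, np.float64(24.0), np.float64(-16.3), np.float64(160.3)), (214, np.float64(25.2), np.float64(-16.3), np.float64(160.5)), (216, np.float64(26.4), np.float64(-16.3), np.float64(161.0)), (218, np.float64(27.6), np.float64(-16.3), np.float64(161.4)), (220, np.float64(29.5), np.float64(-16.5), np.float64(160.2)), (222, np.float64(30.4), np.float64(-16.4), np.float64(161.3)), (224, np.float64(32.1), np.float64(-16.5), np.float64(160.6
[... 12405 characters left out ...]
.2), np.float64(164.2)), (239, np.float64(40.6), np.float64(10.2), np.float64(164.7)), (241, np.float64(43.6), np.float64(10.3), np.float64(161.4)), (243, np.float64(44.7), np.float64(10.3), np.float64(161.9)), (245, np.float64(46.7), np.float64(10.4), np.float64(160.9)), (247, np.float64(48.4), np.float64(10.4), np.float64(160.4)), (249, np.float64(30.3), np.float64(8.6), np.float64(198.1)), (251, np.float64(30.7), np.float64(8.6), np.float64(199.5)), (253, np.float64(32.1), np.float64(8.6), np.float64(199.1)), (255, np.float64(32.7), np.float64(8.6), np.float64(200.1)), (257, np.float64(33.3), np.float64(8.5), np.float64(201.2)), (259, np.float64(35.4), np.float64(8.6), np.float64(199.6))]
```

View pics/w4.png

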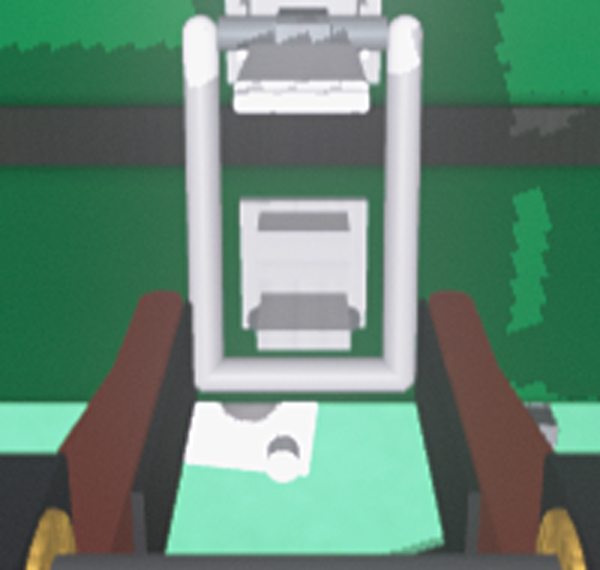

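The crossbar is at (305,375), above and beyond the keeper, which shows its lip at (303,220) and guard at (305,305). The depth data puts the bar about 4 mm further out than the fingertips, so I'll check whether it slipped.

```bash
python3 - <<'E'
from h import *
for f,tz,tx in(('w.npz',249,-28),('w3.npz',242,12),('w4.npz',198,30)):
  c=cf(np.load(f)['P'])*1000
  m=(abs(c[...,1])<12)&(abs(c[...,2]-tz)<7)&(abs(c[...,0]-tx)<9)
  B=c[m]; 
  # fit circle r=3 in xz
  from scipy.optimize import least_squares
  r=least_squares(lambda q:np.hypot(B[:,0]-q[0],B[:,2]-q[1])-3,[tx,tz],loss='soft_l1');print(f,m.sum(),r.x.round(2),np.percentile(B[:,0],[2,98]))
E
```

```text
w.npz 264 [-28.2  249.06] [-31.26998431 -25.85846784]
w3.npz 504 [ 12.77 242.29] [ 9.59774283 14.74247756]
w4.npz 504 [ 33.45 197.56] [30.2253542  35.50741015]
```

The bar has slid about 3.5 mm in the pads. I'll grip harder, move back by that amount and look again.

```bash
python3 -m inch '[[200,0,0,0,0,0,0],[200,0,0,0,0,0,0],[200,0.02,0,0,0,0,0],[200,0.02,0,0,0,0,0],[200,0.02,0,0.01,0,0,0],[200,0.02,0,0.01,0,0,0],[200,0.01,0,0.02,0,0,0],[200,0,0,0.02,0,0,0],[200,0,0,0,0,0,0],[200,0,0,0,0,0,0]]' 35
cat >> h.py <<'E'
from scipy.optimize import least_squares
def bar(P,tx,tz):
  c=cf(P)*1000
  m=(abs(c[...,1])<12)&(abs(c[...,2]-tz)<7)&(abs(c[...,0]-tx)<9);B=c[m]
  r=least_squares(lambda q:np.hypot(B[:,0]-q[0],B[:,2]-q[1])-3,[tx,tz],loss='soft_l1');return m.sum(),r.x.round(2)
E
python3 - <<'E'
from h import *
s=read_state();print(cf(s['tcp_pos']),s['contact_force'],s['gripper_width'])
print(bar(snap('wrist')[2],29,194.5))
E
```

```text
time: 9.3
tcp_pos: [0.5953, -0.1325, 0.1926]
tcp_rot: [[-0.938, 0.348, 0.001], [0.348, 0.938, -0.002], [-0.001, -0.002, -1.0]]
contact_force: [-1.7, -6.1, 2.5]
gripper_width: 0.0386
[ 0.02462808 -0.00035173  0.19256499] [-1.66212654 -6.09804374  2.49350856] 0.03859532299705875
(np.int64(500), array([ 28.76, 194.74]))
```

```bash
python3 -m inch '[[200,0,0,0.03,0,0,0],[200,0,0,0.03,0,0,0],[200,0,0,0.03,0,0,0],[200,0,0,0.03,0,0,0],[200,0,0,0.03,0,0,0],[200,0,0,0.02,0,0,0],[200,0,0,0,0,0,0],[200,0,0,0,0,0,0],[200,0,0,0,0,0,0],[200,0,0,0,0,0,0]]'
python3 - <<'E'
from h import *
s=read_state();print(cf(s['tcp_pos']),s['contact_force'],s['gripper_width'])
print(bar(snap('wrist')[2],29,186))
E
```

```text
time: 10.35
tcp_pos: [0.5951, -0.1325, 0.184]
tcp_rot: [[-0.938, 0.348, 0.0], [0.348, 0.938, -0.002], [-0.001, -0.002, -1.0]]
contact_force: [-2.6, -5.5, 2.9]
gripper_width: 0.0385
[ 0.02446996 -0.00037583  0.18404274] [-2.56518401 -5.5422923   2.92526404] 0.03847834771041195
(np.int64(643), array([ 28.78, 185.94]))
```

```bash
python3 -m inch '[[200,0,0,0.02,0,0,0],[200,0,0,0.02,0,0,0],[200,0,0,0.02,0,0,0],[200,0,0,0.02,0,0,0],[200,0,0,0.02,0,0,0],[200,0,0,0.02,0,0,0],[200,0,0,0.02,0,0,0],[200,0,0,0.02,0,0,0],[200,0,0,0,0,0,0],[200,0,0,0,0,0,0]]'
python3 - <<'E'
from h import *
s=read_state();print(cf(s['tcp_pos']),s['contact_force'],s['gripper_width'])
print(bar(snap('wrist')[2],29,178))
E
```

```text
time: 11.4
tcp_pos: [0.5947, -0.1323, 0.1759]
tcp_rot: [[-0.938, 0.347, -0.001], [0.347, 0.938, -0.001], [0.0, -0.002, -1.0]]
contact_force: [-2.5, -6.1, 3.2]
gripper_width: 0.0385
[ 0.02398066 -0.00038982  0.1758963 ] [-2.47739471 -6.13323114  3.19803895] 0.038472443989640254
(np.int64(1242), array([ 28.2 , 178.13]))
```

```bash
python3 -m inch '[[200,-0.008,0,0.02,0,0,0],[200,0,0,0.02,0,0,0],[200,0,0,0.02,0,0,0],[200,0,0,0.02,0,0,0],[200,0,0,0.02,0,0,0],[200,0,0,0.02,0,0,0],[200,0,0,0.02,0,0,0],[200,0,0,0.02,0,0,0],[200,0,0,0,0,0,0],[200,0,0,0,0,0,0]]'
python3 - <<'E'
from h import *
s=read_state();print(cf(s['tcp_pos']),s['contact_force'],s['gripper_width'])
p,d,P,T,ci=snap('wrist','w5.png',crop=(150,130,350,320),scale=3)
np.savez('w5.npz',P=P)
E
```

```text
time: 12.45
tcp_pos: [0.5948, -0.1324, 0.1679]
tcp_rot: [[-0.938, 0.347, -0.001], [0.347, 0.938, -0.001], [0.001, -0.002, -1.0]]
contact_force: [-3.7, -5.5, 3.4]
gripper_width: 0.0387
[ 0.02406157 -0.00037096  0.16786601] [-3.71190756 -5.46476649  3.41538512] 0.03873291788320162
```

View pics/w5.png

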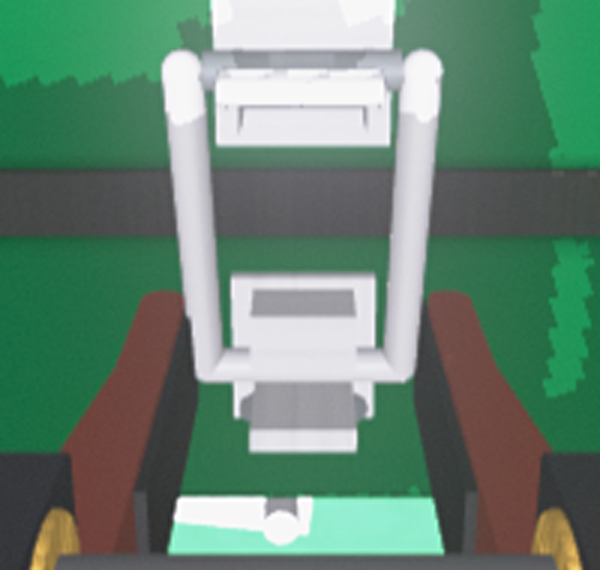

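The crossbar at (305,365) is now between the lip and the guard (305,405), with the lever still raised. A few more mm down.

```bash
python3 -m inch '[[200,0,0,0.01,0,0,0],[200,0,0,0.01,0,0,0],[200,0,0,0.01,0,0,0],[200,0,0,0.01,0,0,0],[200,0,0,0.01,0,0,0],[200,0,0,0.01,0,0,0],[200,0,0,0.01,0,0,0],[200,0,0,0,0,0,0],[200,0,0,0,0,0,0],[200,0,0,0,0,0,0]]'
python3 - <<'E'
from h import *
s=read_state();print(cf(s['tcp_pos']),s['contact_force'],s['gripper_width'])
c=cf(snap('wrist')[2])*1000
m=(abs(abs(c[...,1])-12.3)<1.8)&(abs(c[...,0]-28)<7)&(c[...,2]>164.5)&(c[...,2]<176)
print(m.sum(),np.percentile(c[m],[2,25,50,75,98],axis=0).round(1))
E
```

```text
time: 13.5
tcp_pos: [0.5942, -0.1322, 0.1647]
tcp_rot: [[-0.938, 0.347, -0.002], [0.347, 0.938, -0.001], [0.002, -0.002, -1.0]]
contact_force: [-5.4, -4.2, 7.7]
gripper_width: 0.0388
[ 0.02348181 -0.00040563  0.16472511] [-5.3821138  -4.18937665  7.69896374] 0.038815895781604055
167 [[ 22.2 -14.1 164.7]
 [ 23.  -12.4 168. ]
 [ 24.2  10.5 169. ]
 [ 25.9  12.2 169.6]
 [ 32.4  13.8 170.4]]
```

The bar has settled on the foot plate: its top is about 170 mm up, and the upward force rose to 8 N. Now I release and back off.

```bash
python3 -m inch '[[190,0,0,0,0,0,0],[130,0,0,0,0,0,0],[105,0,0,0,0,0,0],[105,0,0,0,0,0,0],[105,0,0,0,0,0,0],[105,0,0,0,0,0,0],[105,0,0,-0.1,0,0,0],[105,0,0,-0.3,0,0,0],[105,0,0,-0.6,0,0,0],[105,0,0,-0.6,0,0,0]]' 20
python3 -m inch '[[105,0,0,-0.8,0,0,0],[180,-0.1,0,-0.2,0,0,0],[255,0,0,0,0,0,0],[255,0,0,0,0,0,0],[255,0,0,0,0,0,0],[255,0,0,0,0,0,0],[255,0,0,0,0,0,0],[255,0,0,0,0,0,0],[255,0,0,0,0,0,0],[255,0,0,0,0,0,0]]' 20
python3 - <<'E'
from h import *
s=read_state();print(cf(s['tcp_pos']),s['contact_force'],s['gripper_width'])
p,d,P,T,ci=snap('wrist','w6.png',crop=(130,100,390,295),scale=3)
np.savez('w6.npz',P=P);c=cf(P)*1000
for col in (236,242,248):
  print(col,[(r,*c[r,col].round(0).astype(int)) for r in range(120,240,3) if -90<c[r,col,0]<50])
E
```

```text
time: 14.55
tcp_pos: [0.595, -0.1313, 0.2449]
tcp_rot: [[-0.938, 0.347, -0.001], [0.347, 0.938, 0.0], [0.001, -0.0, -1.0]]
contact_force: [0.7, 0.5, 0.3]
gripper_width: 0.052
time: 15.55
tcp_pos: [0.6001, -0.1332, 0.2942]
tcp_rot: [[-0.938, 0.347, -0.0], [0.347, 0.938, -0.0], [0.0, -0.0, -1.0]]
contact_force: [0.9, -0.5, -0.3]
gripper_width: 0.0003
[0.02935808 0.00062754 0.29415566] [ 0.93167437 -0.50421142 -0.33920455] 0.0003172573769439512
236 [(120, np.int64(-25), np.int64(-11), np.int64(176)), (123, np.int64(-22), np.int64(-11), np.int64(175)), (126, np.int64(-20), np.int64(-11), np.int64(176)), (129, np.int64(-18), np.int64(-11), np.int64(176)), (132, np.int64(-13), np.int64(-12), np.int64(163)), (135, np.int64(-11), np.int64(-12), np.int64(161)), (138, np.int64(-8), np.int64(-12), np.int64(160)), (141, np.int64(-5), np.int64(-12), np.int64(159)), (144, np.int64(-2), np.int64(-12), np.int64(158)), (147, np.int64(0), np.int64(-12), np.int64(159)), (150, np.int64(3), np.int64(-13), np.int64(158)), (153, np.int64(6), np.int64(-12), np.int64(160)), (156, np.int64(8), np.int64(-13), 
[... 3340 characters left out ...]
)), (168, np.int64(16), np.int64(-2), np.int64(176)), (171, np.int64(18), np.int64(-2), np.int64(177)), (174, np.int64(21), np.int64(-2), np.int64(176)), (177, np.int64(24), np.int64(-2), np.int64(176)), (180, np.int64(30), np.int64(-2), np.int64(164)), (183, np.int64(33), np.int64(-2), np.int64(164)), (186, np.int64(32), np.int64(-2), np.int64(174)), (189, np.int64(33), np.int64(-2), np.int64(181)), (192, np.int64(35), np.int64(-2), np.int64(183)), (195, np.int64(45), np.int64(-2), np.int64(162)), (198, np.int64(48), np.int64(-2), np.int64(160)), (231, np.int64(18), np.int64(0), np.int64(302)), (234, np.int64(19), np.int64(0), np.int64(304)), (237, np.int64(19), np.int64(0), np.int64(306))]
```

View pics/w6.png

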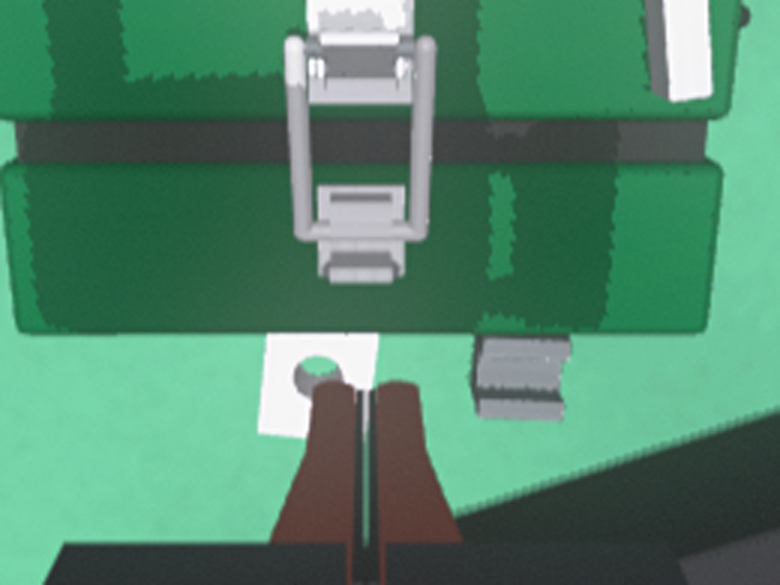

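The bar lies in the slot at (362,230) under the lip, and the loop is free. The lever is raised above the pin at (360,50).

```bash
python3 - <<'E'
from h import *
c=cf(np.load('w6.npz')['P'])*1000
m=(abs(c[...,1])<8)&(c[...,2]>182)&(c[...,2]<245)&(c[...,0]>-75)&(c[...,0]<5)
B=c[m];print(m.sum());
o=np.argsort(B[:,2])
for i in o[::max(1,len(o)//25)]:print(B[i].round(1))
L=1.27
for L in(1.27,1.1,.9,.7,.5,.3,.15,0):print(L,round(-23-48*np.cos(L)+1.5*np.sin(L)+10.8,1),round(170+48*np.sin(L)+1.5*np.cos(L),1))
E
```

```text
299
[-23.9  -1.4 182. ]
[-25.3   5.  187.5]
[-25.4  -1.3 188.5]
[-26.6   7.2 193.4]
[-27.7   3.3 196.8]
[-27.9   4.8 198.7]
[-29.   -4.9 202.8]
[-29.1   6.3 204.1]
[-30.2   4.7 207.8]
[-30.3  -5.4 208.8]
[-31.3  -1.  212.3]
[-31.4  -6.7 213.6]
[-33.   -4.3 223.8]
[-37.    7.9 224.8]
[-37.   -3.6 225.1]
[-37.1   5.8 225.7]
[-37.1  -6.2 226.4]
[-33.9   3.8 227.2]
[-35.9   7.1 227.7]
[-36.6   5.8 227.8]
[-35.9   1.1 227.9]
[-35.9   0.5 228.1]
[-34.6   3.1 228.3]
[-36.   -6.8 228.5]
[-35.3  -7.5 228.6]
[-35.3  -3.5 228.8]
[-35.4  -5.5 229.1]
[-35.4   3.1 229.8]
1.27 -25.0 216.3
1.1 -32.6 213.5
0.9 -40.9 208.5
0.7 -47.9 202.1
0.5 -53.6 194.3
0.3 -57.6 185.6
0.15 -59.4 178.7
0 -60.2 171.5
```

```bash
python3 -m inch '[[255,0.2,0,0,0,0,0],[255,0.4,0,0,0,0,0],[255,0.23,0,0.1,0,0,0],[255,0,0,0.3,0,0,0],[255,0,0,0.4,0,0,0],[255,0,0,0.4,0,0,0],[255,0,0,0.26,0,0,0],[255,0,0,0.1,0,0,0],[255,0,0,0,0,0,0],[255,0,0,0,0,0,0]]' 20
python3 -m inch '[[255,0.04,0,0,0,0,0],[255,0.04,0,0,0,0,0],[255,0.04,0,0,0,0,0],[255,0.04,0,0,0,0,0],[255,0.04,0,0,0,0,0],[255,0.04,0,0,0,0,0],[255,0.04,0,0.01,0,0,0],[255,0.04,0,0.01,0,0,0],[255,0,0,0,0,0,0],[255,0,0,0,0,0,0]]'
python3 - <<'E'
from h import *
s=read_state();print(cf(s['tcp_pos']),s['contact_force'])
E
```

```text
time: 16.6
tcp_pos: [0.5616, -0.119, 0.2169]
tcp_rot: [[-0.938, 0.348, 0.001], [0.348, 0.938, -0.0], [-0.001, -0.0, -1.0]]
contact_force: [-0.9, 0.4, -0.0]
gripper_width: 0.0001
time: 17.6
tcp_pos: [0.546, -0.1132, 0.2152]
tcp_rot: [[-0.938, 0.347, -0.0], [0.347, 0.938, 0.0], [0.0, -0.0, -1.0]]
contact_force: [0.3, -0.1, -0.2]
gripper_width: 0.0005
[-0.02833216  0.0007285   0.2151571 ] [ 0.27716602 -0.08226608 -0.23264422]
```

```bash
python3 -m inch '[[255,0.045,0,0.015,0,0,0],[255,0.045,0,0.02,0,0,0],[255,0.045,0,0.025,0,0,0],[255,0.04,0,0.025,0,0,0],[255,0.04,0,0.025,0,0,0],[255,0.04,0,0.025,0,0,0],[255,0,0,0,0,0,0],[255,0,0,0,0,0,0],[255,0,0,0,0,0,0],[255,0,0,0,0,0,0]]'
python3 - <<'E'
from h import *
s=read_state();print(cf(s['tcp_pos']),s['contact_force'])
E
```

```text
time: 18.6
tcp_pos: [0.5343, -0.1089, 0.2085]
tcp_rot: [[-0.938, 0.348, 0.0], [0.348, 0.938, -0.0], [-0.0, -0.0, -1.0]]
contact_force: [4.1, -0.4, 1.6]
gripper_width: 0.0005
[-0.04075248  0.00077492  0.20847157] [ 4.05457618 -0.44106749  1.55759462]
```

```bash
python3 -m inch '[[255,0.037,0,0.03,0,0,0],[255,0.036,0,0.031,0,0,0],[255,0.035,0,0.032,0,0,0],[255,0.034,0,0.034,0,0,0],[255,0.032,0,0.036,0,0,0],[255,0.03,0,0.038,0,0,0],[255,0,0,0,0,0,0],[255,0,0,0,0,0,0],[255,0,0,0,0,0,0],[255,0,0,0,0,0,0]]'
python3 - <<'E'
from h import *
s=read_state();print(cf(s['tcp_pos']),s['contact_force'])
E
```

```text
time: 19.6
tcp_pos: [0.524, -0.1051, 0.1982]
tcp_rot: [[-0.938, 0.347, -0.001], [0.347, 0.938, 0.0], [0.001, -0.0, -1.0]]
contact_force: [1.3, -0.4, 0.2]
gripper_width: 0.0005
[-0.05170736  0.00079361  0.19816646] [ 1.25268694 -0.43496219  0.20155022]
```

```bash
python3 -m inch '[[255,0.025,0,0.035,0,0,0],[255,0.022,0,0.036,0,0,0],[255,0.018,0,0.036,0,0,0],[255,0.015,0,0.036,0,0,0],[255,0.012,0,0.036,0,0,0],[255,0.01,0,0.036,0,0,0],[255,0,0,0,0,0,0],[255,0,0,0,0,0,0],[255,0,0,0,0,0,0],[255,0,0,0,0,0,0]]'
python3 - <<'E'
from h import *
s=read_state();print(cf(s['tcp_pos']),s['contact_force'])
p,d,P,T,ci=snap('wrist','w7.png',crop=(130,100,390,295),scale=3)
cv2.imwrite('pics/s7.png',cv2.resize(snap('scene')[0][80:230,50:250],None,fx=3,fy=3))
E
```

```text
time: 20.6
tcp_pos: [0.5197, -0.1035, 0.1875]
tcp_rot: [[-0.938, 0.348, -0.001], [0.348, 0.938, 0.0], [0.0, -0.0, -1.0]]
contact_force: [-0.2, -1.0, 0.0]
gripper_width: 0.0005
[-0.05635937  0.00078184  0.18749933] [-0.19649797 -1.00737396  0.04143542]
```

View pics/s7.png

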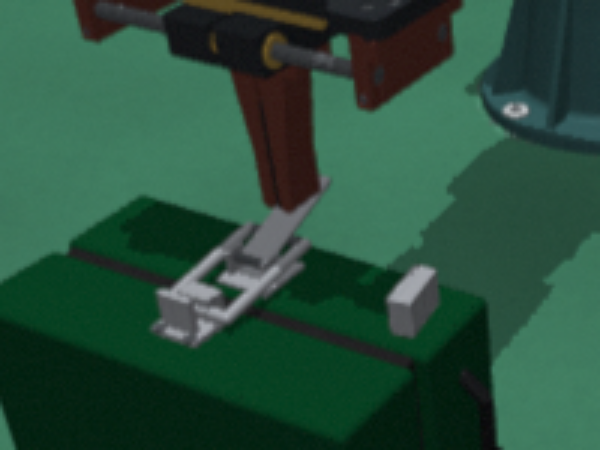

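The scene crop shows the loop running taut from the lever to the keeper (180,310). The fingertip is on the lever at (285,205), and the gauge block at (412,300) is untouched. I keep pressing.

```bash
python3 -m inch '[[255,0.012,0,0.03,0,0,0],[255,0.01,0,0.03,0,0,0],[255,0.008,0,0.03,0,0,0],[255,0.006,0,0.03,0,0,0],[255,0,0,0,0,0,0],[255,0,0,0,0,0,0],[255,0,0,0,0,0,0],[255,0,0,0,0,0,0],[255,0,0,0,0,0,0],[255,0,0,0,0,0,0]]'
python3 - <<'E'
from h import *
s=read_state();print(cf(s['tcp_pos']),s['contact_force'])
E
```

```text
time: 21.7
tcp_pos: [0.5182, -0.1029, 0.1817]
tcp_rot: [[-0.938, 0.347, -0.0], [0.347, 0.938, -0.0], [0.0, -0.0, -1.0]]
contact_force: [-0.3, -0.2, -0.2]
gripper_width: -0.0
[-0.05798403  0.00078238  0.18167767] [-0.32540283 -0.16508835 -0.20285546]
```

```bash
python3 - <<'E'
from h import *
p,d,P,T,ci=snap('wrist');c=cf(P)*1000
m=(abs(c[...,1])<7)&(c[...,2]>155)&(c[...,2]<215)&(c[...,0]>-90)&(c[...,0]<0)
B=c[m];o=np.argsort(B[:,0])
for i in o[::max(1,len(o)//25)]:print(B[i].round(1))
p,d,P,T,ci=snap('scene');cv2.imwrite('pics/s8.png',cv2.resize(p[80:230,50:250],None,fx=3,fy=3))
E
```

```text
[-80.8   4.9 184.9]
[-79.8  -4.8 185. ]
[-78.8  -2.2 185.2]
[-77.4   0.8 184.5]
[-76.1  -5.8 185.2]
[-74.3   3.9 183.6]
[-72.8   1.3 182.6]
[-71.4  -1.8 182. ]
[-69.9  -4.4 182.5]
[-69.6  -1.5 197.4]
[-69.4   4.9 210.4]
[-69.3   5.9 188.8]
[-69.3   4.1 203.2]
[-69.2   5.5 183.5]
[-69.1   5.8 208.9]
[-69.1   5.4 185.7]
[-69.    3.4 186.8]
[-68.9  -6.8 189. ]
[-68.8   5.9 207.3]
[-68.6  -1.7 214.4]
[-68.    1.8 206.8]
[-67.7   1.8 196.9]
[-67.5   1.8 190.8]
[-66.9   1.3 206.5]
[-56.2   1.8 210.3]
[ -1.9   1.2 158.9]
```

View pics/s8.png

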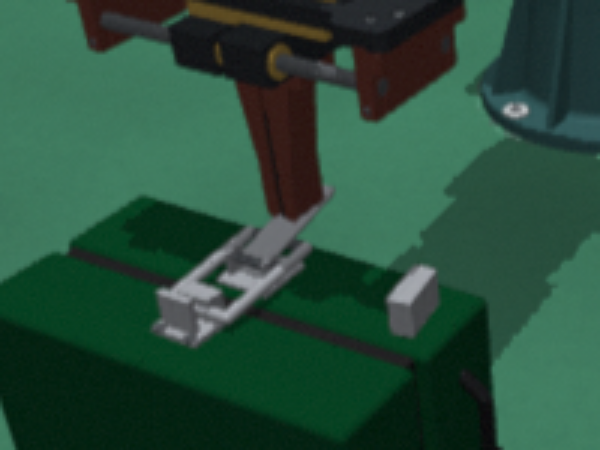

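The lever tip is now at z≈185 mm, about 0.25 rad, with the fingertip on it. It is nearly at centre.

```bash
python3 -m inch '[[255,0.008,0,0.02,0,0,0],[255,0.006,0,0.025,0,0,0],[255,0.004,0,0.025,0,0,0],[255,0,0,0.025,0,0,0],[255,0,0,0.025,0,0,0],[255,0,0,0.025,0,0,0],[255,0,0,0.025,0,0,0],[255,0,0,0.02,0,0,0],[255,0,0,0,0,0,0],[255,0,0,0,0,0,0]]'
python3 - <<'E'
from h import *
s=read_state();print(cf(s['tcp_pos']),s['contact_force'])
p,d,P,T,ci=snap('wrist');c=cf(P)*1000
m=(abs(c[...,1])<7)&(c[...,2]>155)&(c[...,2]<195)&(c[...,0]>-90)&(c[...,0]<-71)
B=c[m];o=np.argsort(B[:,0])
for i in o[::max(1,len(o)//8)]:print(B[i].round(1))
E
```

```text
time: 22.8
tcp_pos: [0.5173, -0.1026, 0.1721]
tcp_rot: [[-0.938, 0.348, -0.0], [0.348, 0.938, -0.0], [0.0, -0.0, -1.0]]
contact_force: [-0.3, 0.0, 0.9]
gripper_width: 0.0004
[-0.05887632  0.00079432  0.17214926] [-0.34120885  0.030776    0.89924893]
[-82.2  -6.4 172.2]
[-81.4   7.  173.1]
[-80.2   7.  174.2]
[-78.8   2.9 173.5]
[-77.3   1.9 172.5]
[-75.6   4.5 172.3]
[-74.    5.  171.3]
[-72.6   3.9 173.2]
[-71.1  -0.8 172.4]
```

```bash
python3 -m inch '[[255,0,0,0.02,0,0,0],[255,0,0,0.02,0,0,0],[255,0,0,0,0,0,0],[255,0,0,0,0,0,0],[255,0,0,-0.04,0,0,0],[255,0,0,-0.2,0,0,0],[255,0,0,-0.6,0,0,0],[255,0,0,-0.8,0,0,0],[255,0,0,-0.8,0,0,0],[255,0,0,0,0,0,0]]'
python3 -m inch '[[255,0.3,0,0,0,0,0],[255,0.3,0,0,0,0,0],[255,0,0,0,0,0,0],[255,0,0,0,0,0,0],[255,0,0,0,0,0,0],[255,0,0,0,0,0,0],[255,0,0,0,0,0,0],[255,0,0,0,0,0,0],[255,0,0,0,0,0,0],[255,0,0,0,0,0,0]]'
python3 - <<'E'
from h import *
s=read_state();print(cf(s['tcp_pos']),s['contact_force'])
p,d,P,T,ci=snap('wrist','w9.png',crop=(130,100,390,295),scale=3);c=cf(P)*1000
def col(y0,x0,x1):
  m=(abs(c[...,1]-y0)<1.5)&(c[...,2]>150)&(c[...,2]<200)&(c[...,0]>x0)&(c[...,0]<x1)
  B=c[m];o=np.argsort(B[:,0]);print(y0,[tuple(B[i].round(1)) for i in o[::max(1,len(o)//18)]])
col(0,-85,-15)
col(12,10,40);col(-12,10,40);col(-50,-20,20)
m=(abs(c[...,1])<7)&(c[...,2]>178)&(c[...,2]<185)&(c[...,0]>20);print('guard',np.percentile(c[m][:,0],[2,98]))
m=(abs(c[...,1])>40)&(abs(c[...,1])<100)&(abs(c[...,2]-160)<3);x=c[m][:,0]
print('cover half x',np.percentile(x[x>0],[1,99]),'fixed',np.percentile(x[x<0],[1,99]))
c0=cf(np.load('w6.npz')['P'])*1000
m=(abs(c0[...,1])>40)&(abs(c0[...,1])<100)&(abs(c0[...,2]-160)<3);x=c0[m][:,0]
print('before',np.percentile(x[x>0],[1,99]),'fixed',np.percentile(x[x<0],[1,99]))
E
```

```text
time: 23.85
tcp_pos: [0.5207, -0.1037, 0.2984]
tcp_rot: [[-0.938, 0.347, 0.01], [0.347, 0.938, -0.004], [-0.011, 0.0, -1.0]]
contact_force: [0.7, -0.6, -0.7]
gripper_width: 0.0002
time: 24.85
tcp_pos: [0.4892, -0.0922, 0.2922]
tcp_rot: [[-0.938, 0.348, -0.0], [0.348, 0.938, -0.0], [0.0, -0.0, -1.0]]
contact_force: [0.9, 0.7, 0.8]
gripper_width: 0.0004
[-0.08881399  0.00086578  0.2921511 ] [0.85718217 0.73119614 0.75349365]
0 [(np.float64(-82.2), np.float64(1.2), np.float64(172.6)), (np.float64(-81.2), np.float64(1.2), np.float64(172.2)), (np.float64(-79.7), np.float64(0.3), np.float64(173.5)), (np.float64(-78.2), np.float64(-1.5), np.float64(174.4)), (np.float64(-76.3), np.float64(1.1), np.float64(171.6)), (np.float64(-74.5), np.float64(1.1), np.float64(171.8)), (np.float64(-72.5), np.float64(0.2), np.float64(171.5)), (np.float64(-70.6), np.float64(1.1), np.float64(171.4)), (np.float64(-68.7), np.float64(-0.7), np.float64(171.4)), (np.float64(-66.7), np.float64(-0.7), np.float64(173.8)), (np.float64(-65.0), np.float64(0.2), np.float64(171.8)), (np.float64(-63.4), np.float64(0.2), np.
[... 1124 characters left out ...]
t64(158.9)), (np.float64(1.0), np.float64(-49.7), np.float64(159.2)), (np.float64(2.2), np.float64(-48.8), np.float64(159.1)), (np.float64(3.4), np.float64(-50.6), np.float64(160.9)), (np.float64(5.3), np.float64(-48.9), np.float64(159.6)), (np.float64(7.3), np.float64(-48.6), np.float64(161.9)), (np.float64(9.0), np.float64(-49.8), np.float64(161.0)), (np.float64(10.9), np.float64(-49.8), np.float64(161.6)), (np.float64(12.9), np.float64(-49.9), np.float64(162.0)), (np.float64(14.5), np.float64(-49.0), np.float64(161.2))]
guard [25.99395772 29.4135497 ]
cover half x [ 0.17212639 15.96307491] fixed [-61.65562073  -0.66509259]
before [ 0.57171488 60.21501088] fixed [-61.21113328  -0.42268846]
```

View pics/w9.png

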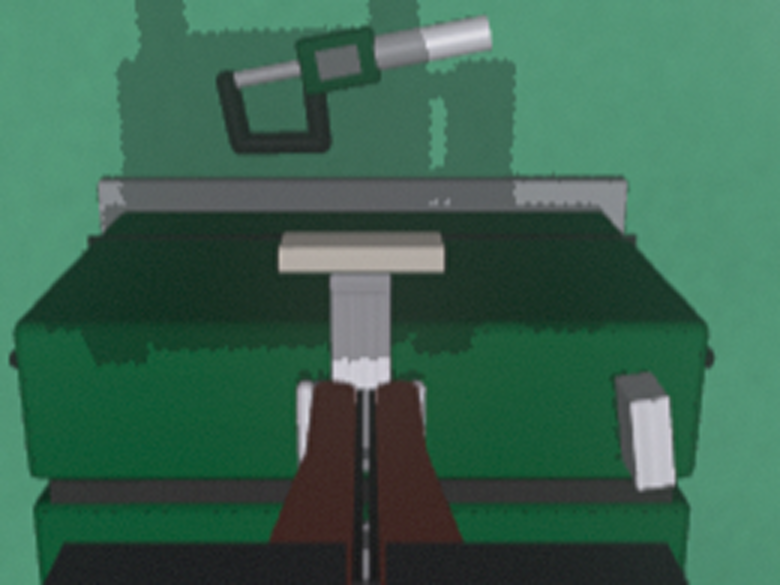

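The lever lies flat by itself at (360,310), its top about 172 mm up. The guard has moved from 32.7 to about 26 mm, so the cover is drawn in by some 6.5 mm. One last look from the scene camera.

```bash
python3 - <<'E'
from h import *
p,d,P,T,ci=snap('scene');cv2.imwrite('pics/s9.png',cv2.resize(p[100:250,20:270],None,fx=3,fy=3,interpolation=cv2.INTER_CUBIC))
E
```

```text
(no output)
```

View pics/s9.png

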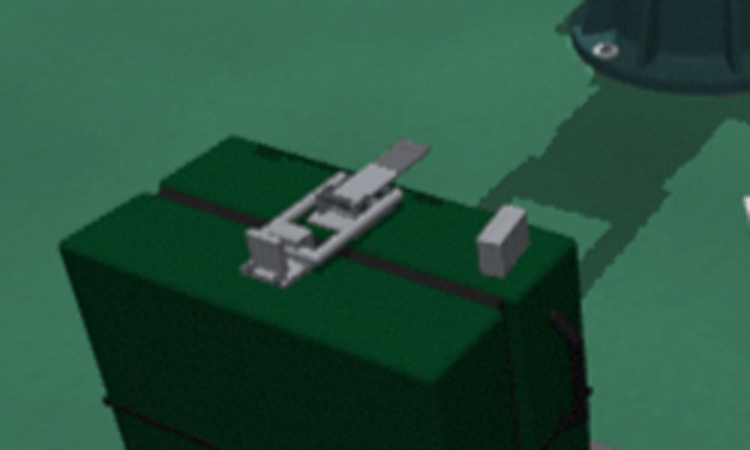

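The scene view shows the lever flat at (385,170), the loop down in the keeper behind the hook at (280,250), the cover gap narrowed and the gauge block in place at (503,240). The robot is clear, so I hand in.

```bash
python3 -c "
from bench import *
print(hand_in())"
```

```text
the job is handed in; nothing more can be done
None
```

The latch is closed, and I handed the job in at about 25 s. hand_in gave no verdict.

- **What I did:** I pinched the loop's crossbar and swung it over the keeper. It slid about 3.5 mm in the pads on the way down, so I gripped harder and corrected for it. I then lowered the bar into the slot until I felt light contact, let go, and pressed the lever over with closed fingers until it lay flat.
- **Last checks:**
  - The lever stayed flat after I lifted off, with its top about 172 mm up.
  - The keeper had moved about 6.5 mm towards the fixed half, so the cover is drawn in.
  - The last scene picture shows the loop in the keeper and the gauge block in place. The micrometer looked in place in the last wrist picture.
  - The robot is clear of everything.
- **What did not fully agree or was not measured:**
  - The press forces I read were only 0 to 4 N, well under the expected 15 N. They were read only at the end of each one-second move, so I may have missed the peak.
  - The wrist and top cameras put the case about 2.5 mm apart; I worked from the wrist camera.
  - After locking, I judged the bar's position under the hook from the picture and did not measure it.

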